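# Clip the thick marker into the sprung marker holder

### The arm

A 7-joint arm with a two-finger parallel gripper is mounted at the origin on the work surface. World frame = base frame: x ahead of the robot, y to its left, z up, the work surface at z = 0. Lengths are in mm, angles in rad, forces in N, time in s.
With the tool pointing down it reaches from about 400 to 875 mm from the base axis. Payload 4.4 kg.
Tool frame: the origin (TCP) lies at the very end of the fingers, on their centre line; the grasp point (between the pads) lies 19 mm behind it; z points along the fingers, y is the direction in which the jaws open and shut (so a half turn about z gives the same grasp; the last joint's range is limited). The gripper opens to 85 mm and grips with 20 to 120 N. Pads are 22 mm wide; open, the fingers measure 114 mm over their backs; the gripper's body (76 mm by 85 mm) begins 54 mm behind the grasp point. The pads swing forward as they close: fully open they stand 13 mm farther back than shut.
Start: joints at [-0.066, 0.628, 0.038, 1.517, -0.027, 0.996, -0.02], TCP at [650.014, 0.027, 231.313] pointing down, gripper open.
Joint ranges: [-3.06, 3.06], [-0.37, 2.12], [-1.25, 1.32], [0.18, 2.47], [-1.1, 4.24], [0.23, 1.98], [-2.94, 2.94]. Speed limits (rad/s): [2.57, 2.57, 3.14, 3.14, 3.14, 3.14, 3.14].

### API

Orientations are given as [roll, pitch, yaw] about the fixed x, y, z axes, in that order (R = Rz(yaw) Ry(pitch) Rx(roll)).
In Python, from cell import read_state, get_image, calibration, finish_job gives the robot as it stands. The module is installed in compiled form; this text tells all that it offers.
- The arm moves only by the tool apply_moves, never from a script. Its argument "increments" is a list of rows, each an object of numbers: "tx", "ty", "tz": the shift along the world's x, y, z in m; "rx", "ry", "rz": the turn, a rotation vector about the world's x, y, z in units of 5 degrees (1.0 is 5 degrees); "claw": the finger opening in m, from 0 to 0.0854. In form: [{"tx": .., "ty": .., "tz": .., "rx": .., "ry": .., "rz": .., "claw": ..}, ...]. A call has 1 to 12 rows; each row is the pose to reach, as a shift and turn from the pose commanded when the call began; what a row does not reach only later rows make up. A row lasts 1/10 s, in which the tool goes at most 50 mm and 8.59 degrees, less where a joint would pass 70% of its speed; a pose out of reach is approached as far as the arm can. A call with a gripper value outside its range is refused whole. The fingers move at their own pace and stop on an object; the grip force is fixed at half the most. Time passes only in rows, so rows that repeat a pose let the fingers close. It gives the time, the measured TCP pose, the force and the opening at its end, in the units of the state.
- read_state(): the state, without advancing time (a new reading comes with each control period).
- get_image(name): name is "scene" or "side" or "wrist"; returns the picture (420x560x3 uint8, red, green, blue); there is no depth.
- calibration(name): a dict with "camera_matrix" (3x3 intrinsics, pixels), "origin" and "attitude" of the camera in the world. Camera axes: x right, y up, looking along -z (the intrinsics and any distortion apply to the point x, -y, -z); pixel columns grow to the right and rows downward; lengths in mm; the calibration is good to about 2 mm. A picture is of the moment at which its call begins: read the wrist's pose just before it. calibration takes no time and is no camera call; for the wrist camera it gives the pose at the moment of the call.
- finish_job(): hands the job in, once; it reports no verdict.
The state is a dict: "clock": time; "qpos": joint angles; "qd": joint speeds; "tau": joint torques, N m; "eef_pos": TCP position; "tool_rot": TCP orientation; "force": force on the tool from outside, world axes, zero at the start; "torque": the same for the moment, N m; "width": finger opening in mm.
Only numpy, scipy, OpenCV 4.12 (cv2) and the standard library are available. Lean on these libraries where they do the work, as an engineer would, in place of code of your own. Each camera call takes 0.05 s, during which the arm holds its last target. There are 200 camera calls.

### The job

Tidy up after the craft session: take the thick, long marker pen from the table and press it down past the sprung jaw of the marker holder until it lies fully home across both forks, roughly centred, with the jaw closed again over it. Use the holder that has the hinged jaw, not the open rest; it does not matter which way the cap points.

Things in the scene. Friction and masses are not known exactly. Their poses are not given: they have to be found in the camera images.
- marker: The thick marker pen: round grey rod, black cap, 24 mm in diameter (cap too), 150 mm long, about 60 g, lying on the table. The slim pens are 14 mm thick, the glue stick is only 92 mm long. Origin at its middle, on its axis; x runs along it to the cap.
- clip: Fixed marker holder with the sprung jaw; z up, y along the seated pen. Origin under the base plate's centre (84 x 128 mm, 8 mm thick). Forks 8 mm thick at y = -40 and +40 mm, slots 38 mm wide in x, flat floor at height 40 mm, upright sides to 60, prongs flare out to 82 mm. Between the forks (72 mm free) nothing is higher than 24 mm: room for fingers holding the pen's middle.
- clip_seat (a point): Where the pen's middle (on its axis) lies when the pen is home: 52 mm above the holder's origin, axes as clip (y along the seated pen).
- jaw (a joint): Sprung jaw, rad: 0 closed, opens to the holder's +x (about 0.25 lets the pen by, at most 0.8), shuts by itself. Arms at y = -50 and +50 mm, hinged at x = 23 mm, height 18 mm; tops at 97 mm. Their noses, steep on top, overhang the slots to x = 0, underside at height 66 mm. A pen pushed straight down wedges them aside with 5 to 10 N (and is pressed some 5 N to -x); they snap back over it as it gets home.
Not all that is in view belongs to the job. What is shaped like the marker but purple or turquoise is not meant.

How it is judged (in metres and radians):
On the way:
1. the marker, held over the holder, pushes the sprung jaw open (value of joint jaw above 0.05 rad and contact force between marker and clip above 0.3 N and horizontal distance between marker and clip_seat below 0.03 m).
At the end, for the whole second after the job is handed in: The thick marker lies at rest across both forks of the holder with the jaw: its middle within 20 mm along the pen, 10 mm across and 6 mm in height of clip_seat, its axis within 10 degrees of the holder's y, either way round, and the jaw closed over it again (below 0.1 rad) (x of marker in the frame of clip_seat between -0.01 and 0.01 m and y of marker in the frame of clip_seat between -0.02 and 0.02 m and z of marker in the frame of clip_seat between -0.006 and 0.006 m and angle between the x axis of marker and the y axis of clip, either way round below 0.175 rad and value of joint jaw below 0.1 rad and linear speed of marker below 0.02 m/s); the robot touches nothing.
It also fails if it takes over 38 s, if anything falls off the work surface, if the arm or the gripper's body presses on something with over 40 N, if the wrist force passes 120 N, or if a joint passes its speed limit or range.

## Working session

There is one attempt and no reset: what is moved stays moved. The work goes in short steps, Python scripts to look and compute and a tool call to move; the robot and the scene stay as the last step left them, time stands still between calls to the robot, and variables do not carry over. Pictures are saved under pics/ and viewed, about 8 in all and at most 12, crops included, and the job is handed in when it is done.

Besides the shell and the picture viewer there is one more tool, called as a command line: name --argument value ..., lists and objects as JSON in quotes. apply_moves: Moves the arm, as the interface text tells. Its arguments: {"type":"object","properties":{"increments":{"type":"array"}},"required":["increments"]}

```bash
mkdir -p pics
python3 - <<'E'
from cell import *
import cv2,numpy as np
print(read_state())
for n in("scene","side"):
    im=get_image(n); cv2.imwrite(f"pics/{n}0.png",im[:,:,::-1]); c=calibration(n); print(n,c)
E
```

```text
{'clock': 0.0, 'qpos': array([-0.06577514,  0.62935662,  0.03844012,  1.51837899, -0.02701439,
        0.99630876, -0.01997533]), 'qd': array([-0.00124097, -0.00135353,  0.00064871,  0.00071533, -0.00041107,
       -0.00084076,  0.00100254]), 'tau': array([-1.11932164e-03, -5.63405585e+01,  1.22606792e+00, -1.93450052e+01,
        1.09587883e-02,  1.05136272e-02, -8.84369996e-06]), 'eef_pos': array([6.49363628e+02, 1.76332667e-02, 2.30378750e+02]), 'tool_rot': array([-3.13965883e+00,  1.32481576e-05,  1.57078955e+00]), 'force': array([ 0.79368971, -0.35407159,  0.08472613]), 'torque': array([ 0.05895528, -0.02872229, -0.01263811]), 'width': 85.76231821324971}
scene {'camera_matrix': array([[501.25935025,   0.        , 275.45883021],
       [  0.        , 501.25935025, 210.34601197],
       [  0.        ,   0.        ,   1.        ]]), 'origin': array([1234.37116677,  663.16101592,  886.0929657 ]), 'attitude': array([0.86539726, 0.00543971, 2.24087096])}
side {'camera_matrix': array([[490.93161523,   0.        , 268.06450965],
       [  0.        , 490.93161523, 204.69483584],
       [  0.        ,   0.        ,   1.        ]]), 'origin': array([-32.74666417, 636.08397411, 966.02969607]), 'attitude': array([ 0.7117619 ,  0.00707011, -2.45145251])}
```

View pics/scene0.png

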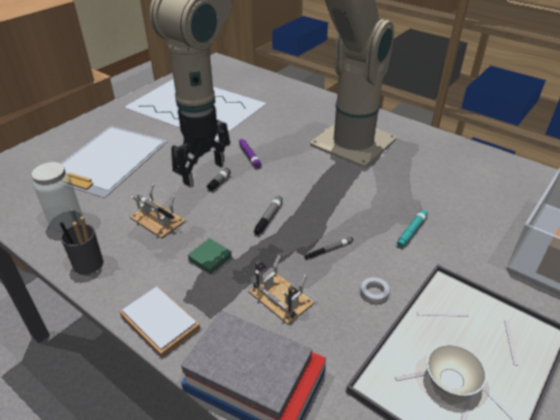

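View pics/side0.png

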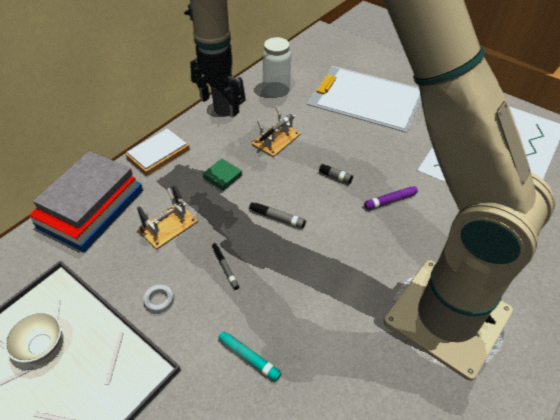

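The marker is the grey rod with a black cap: about (269,216) in scene and (277,216) in side. The two holder candidates are at scene (158,217) / side (276,137) and scene (282,297) / side (168,226). I'll zoom in on both.

Run:
```python
import cv2,numpy as np
s=cv2.imread("pics/scene0.png");d=cv2.imread("pics/side0.png")
f=lambda im,x,y:cv2.resize(im[y:y+75,x:x+100],(400,300),interpolation=cv2.INTER_CUBIC)
cv2.imwrite("pics/crop.png",np.vstack([np.hstack([f(s,108,170),f(s,232,250)]),np.hstack([f(d,226,95),f(d,118,178)])]))
```

```text
(no output)
```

View pics/crop.png

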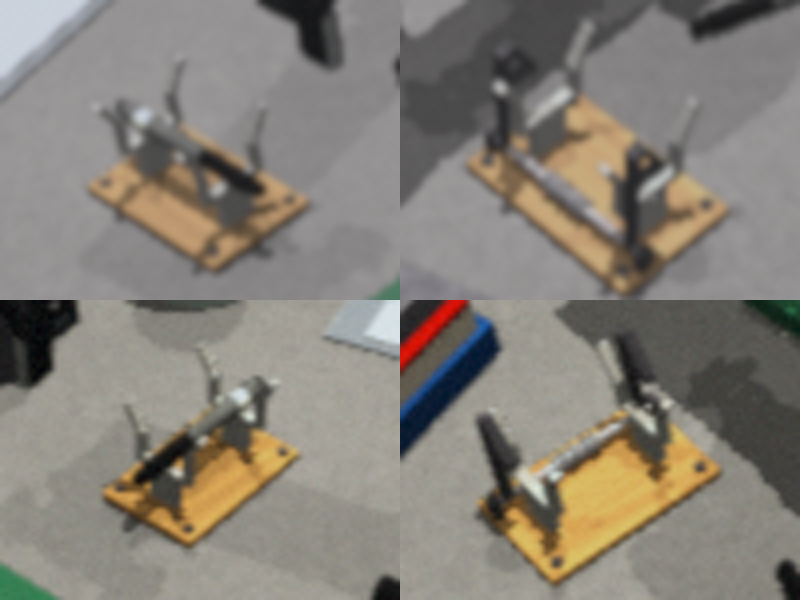

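```bash
cat > h.py <<'E'
import numpy as np,cv2
from cell import *
from scipy.spatial.transform import Rotation as Ro
def ray(c,px):
    K=c["camera_matrix"]; dist=np.array(c.get("distortion",np.zeros(5)),float)
    p=cv2.undistortPoints(np.array([[px]],float),K,dist)[0,0]
    return Ro.from_euler("xyz",c["attitude"]).apply([p[0],-p[1],-1.])
def onz(c,px,z):
    d=ray(c,px);o=c["origin"]; return (o+d*(z-o[2])/d[2])[:2]
def proj(c,P):
    q=Ro.from_euler("xyz",c["attitude"]).inv().apply(np.atleast_2d(P)-c["origin"])
    K=c["camera_matrix"]; return np.c_[K[0,2]+K[0,0]*q[:,0]/-q[:,2],K[1,2]-K[1,1]*q[:,1]/-q[:,2]]
E
python3 - <<'E'
from h import *
np.set_printoptions(precision=1,suppress=True)
s,d=calibration("scene"),calibration("side")
for n,c,P in(("scene",s,[(249.2,290.7),(314,302.5),(289,323),(277.5,273.7)]),("side",d,[(138,230.5),(156.7,248.7),(198,220),(175.5,205)])):
    print(n,[onz(c,p,8) for p in P])
for c,P in((s,[(259,232),(280,199)]),(d,[(250,207),(304,224)])): print([onz(c,p,12) for p in P])
E
```

```text
scene [array([686.9, 147. ]), array([623.8, 282.5]), array([702.4, 272.5]), array([606.4, 165.6])]
side [array([694.1, 271.2]), array([616.8, 279.2]), array([602.7, 153.5]), array([683.1, 154.8])]
[array([525.8,  41.9]), array([387.2,   1.8])]
[array([527.2,  40.9]), array([387. ,  -1.8])]
```

The jawed holder is the one near (653,214). Its hinge side faces world +x and its yaw is about -7°. The marker is near (457,20), with its axis at about 16°. I'll check both from near with the wrist camera.

apply_moves --increments '[{"ty":0.05,"tz":0.02},{"ty":0.1,"tz":0.05,"rz":-1.4},{"ty":0.15,"tz":0.05,"rz":-1.4},{"ty":0.19,"tz":0.05,"rz":-1.4},{"ty":0.19,"tz":0.05,"rz":-1.4},{"ty":0.19,"tz":0.05,"rz":-1.4},{"ty":0.19,"tz":0.05,"rz":-1.4}]'

```text
$.increments[0]: bad value
```

```bash
cat >> h.py <<'E'
def snap(n):
    import pickle
    c=calibration("wrist");s=read_state();im=get_image("wrist");cv2.imwrite(f"pics/{n}.png",im[:,:,::-1]);pickle.dump(c,open(n+".pkl","wb"));print(c["origin"],c["attitude"],s["eef_pos"],s["tool_rot"],s["clock"],[k for k in c])
E
python3 -c "
from h import *
snap('w1')"
```

```text
[650.21192322  73.29401224 373.00330573] [-2.89859399e-01 -4.97728369e-05  9.57918069e-04] [6.49430153e+02 1.95469400e-02 2.30457130e+02] [-3.13982113e+00  3.30244906e-05  1.57077440e+00] 0.1 ['camera_matrix', 'origin', 'attitude']
```

View pics/w1.png

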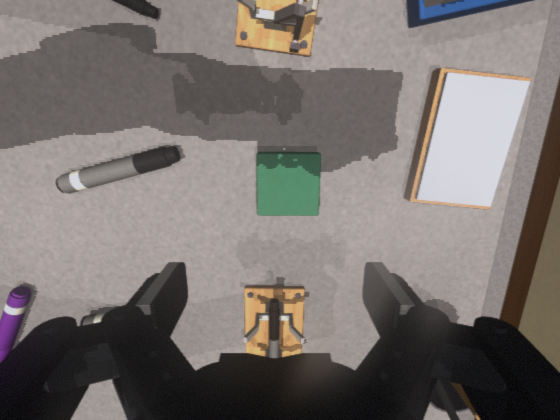

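The wrist view shows the marker from (58,184) to (181,154). The clip is cut off at the top, near (275,25). The move was refused, probably because every field is required, so I'll send full rows.

apply_moves --increments '[{"tx":0,"ty":0.05,"tz":0.03,"rx":0,"ry":0,"rz":0,"claw":0.085},{"tx":0,"ty":0.09,"tz":0.04,"rx":0,"ry":0,"rz":0,"claw":0.085},{"tx":0,"ty":0.09,"tz":0.04,"rx":0,"ry":0,"rz":0,"claw":0.085},{"tx":0,"ty":0.09,"tz":0.04,"rx":0,"ry":0,"rz":0,"claw":0.085},{"tx":0,"ty":0.09,"tz":0.04,"rx":0,"ry":0,"rz":0,"claw":0.085},{"tx":0,"ty":0.09,"tz":0.04,"rx":0,"ry":0,"rz":0,"claw":0.085}]'

```text
clock: 0.75
eef_pos: [649.8, 88.1, 270.7]
tool_rot: [-3.14, 0.001, 1.568]
force: [0.1, -0.1, 0.4]
width: 84.7
```

```bash
python3 -c "
from h import *
import pickle
c=pickle.load(open('w1.pkl','rb'))
print([onz(c,p,12) for p in ((58,184),(181,154))])
snap('w2')"
```

```text
[array([384.7808779 ,   0.45703147]), array([538.65022976,  36.87342939])]
[650.65545094 161.50814834 413.13073093] [-0.29105139 -0.00064503 -0.00144808] [649.78604436  88.115617   270.69810489] [-3.14048115e+00  1.17370535e-03  1.56842774e+00] 0.75 ['camera_matrix', 'origin', 'attitude']
```

View pics/w2.png

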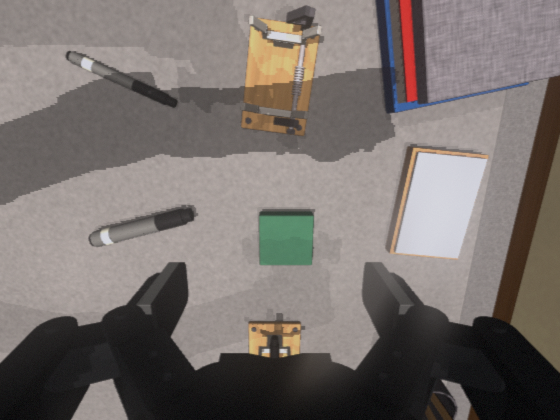

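The clip is at about x 241–319, y 17–136, with the jaw arms and spring on its +x side. The marker runs from (89,239) to (196,213). I'll zoom in to get accurate corners.

```bash
python3 -c "
import cv2
im=cv2.imread('pics/w2.png')
cv2.imwrite('pics/w2c.png',cv2.resize(im[0:145,200:360],(640,580),interpolation=cv2.INTER_CUBIC))
from h import *
import pickle
c=pickle.load(open('w2.pkl','rb'))
print([onz(c,p,12) for p in ((89,239),(196,213))])
print([onz(c,p,8) for p in ((241,128),(303,136),(251,17),(319,25))])
"
```

```text
[array([383.57056727,   0.4325351 ]), array([540.39872233,  39.26020663])]
[array([606.87380593, 153.79606665]), array([687.97172325, 143.5525434 ]), array([622.97581822, 280.24093851]), array([703.73852983, 271.81508005])]
```

View pics/w2c.png

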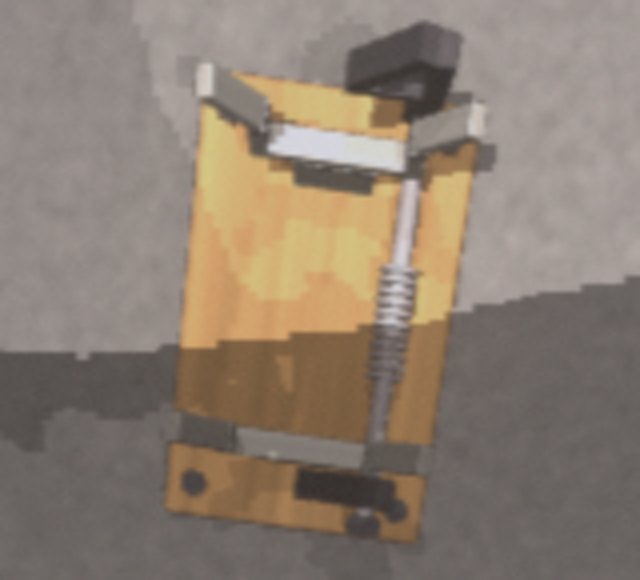

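Run:
```python
from h import *
import pickle
from scipy.optimize import least_squares
np.set_printoptions(precision=2,suppress=True)
c=pickle.load(open('w2.pkl','rb'))
M=np.array([(-42,-64,8),(42,-64,8),(-19,44,40),(19,44,40),(-19,36,40),(19,36,40),(-19,-36,40),(19,-36,40)],float)
I=np.array([(167,503),(419,535),(277,122),(412,140),(265,152),(404,172),(240,430),(365,448)])/4+[200,0]
W=lambda p,M:Ro.from_euler('z',p[2]).apply(M)+[p[0],p[1],0]
r=least_squares(lambda p:(proj(c,W(p,M))-I).ravel(),[655,212,-.12],loss='soft_l1')
print(r.x,np.degrees(r.x[2]),r.fun.reshape(-1,2))
s,d=calibration("scene"),calibration("side")
for c2,P,i in((s,[(-42,-64,8),(42,-64,8),(42,64,8),(-42,64,8)],[(249.2,290.7),(289,323)]),(d,[(-42,-64,8),(42,-64,8),(42,64,8),(-42,64,8)],0)): print(proj(c2,W(r.x,np.array(P,float))))
```

```text
[657.05 212.16  -0.13] -7.518677339300167 [[-0.64  1.92]
 [ 0.03  2.51]
 [-0.89 -0.44]
 [-0.55  0.1 ]
 [ 1.22  0.16]
 [ 0.33  0.13]
 [-0.02 -1.18]
 [ 0.66 -1.27]]
[[273.54 271.66]
 [246.94 290.81]
 [286.8  323.86]
 [313.49 302.18]]
[[196.6  219.32]
 [176.84 201.04]
 [134.89 227.63]
 [154.15 247.7 ]]
```

apply_moves --increments '[{"tx":-0.04,"ty":-0.015,"tz":0,"rx":0,"ry":0,"rz":-1.7,"claw":0.085},{"tx":-0.08,"ty":-0.03,"tz":-0.02,"rx":0,"ry":0,"rz":-3.4,"claw":0.085},{"tx":-0.12,"ty":-0.045,"tz":-0.05,"rx":0,"ry":0,"rz":-5.1,"claw":0.085},{"tx":-0.15,"ty":-0.055,"tz":-0.08,"rx":0,"ry":0,"rz":-6.8,"claw":0.085},{"tx":-0.17,"ty":-0.065,"tz":-0.11,"rx":0,"ry":0,"rz":-8.5,"claw":0.085},{"tx":-0.19,"ty":-0.07,"tz":-0.14,"rx":0,"ry":0,"rz":-10.2,"claw":0.085},{"tx":-0.19,"ty":-0.07,"tz":-0.17,"rx":0,"ry":0,"rz":-11.9,"claw":0.085},{"tx":-0.19,"ty":-0.07,"tz":-0.17,"rx":0,"ry":0,"rz":-13.6,"claw":0.085},{"tx":-0.19,"ty":-0.07,"tz":-0.17,"rx":0,"ry":0,"rz":-15,"claw":0.085},{"tx":-0.19,"ty":-0.07,"tz":-0.17,"rx":0,"ry":0,"rz":-15,"claw":0.085},{"tx":-0.19,"ty":-0.07,"tz":-0.17,"rx":0,"ry":0,"rz":-15,"claw":0.085},{"tx":-0.19,"ty":-0.07,"tz":-0.17,"rx":0,"ry":0,"rz":-15,"claw":0.085}]'

```text
clock: 2.0
eef_pos: [460.2, 19.8, 101.5]
tool_rot: [-3.142, -0.001, 0.263]
force: [0.4, 0.6, -0.1]
width: 84.7
```

```bash
python3 -c "
from h import *
snap('w3')
import numpy as np
M=[[460,20,12]];print(proj(calibration('wrist'),M))
R=Ro.from_euler('xyz',read_state()['tool_rot']);print(R.as_matrix())"
```

```text
[530.71925512  39.37581384 244.0725649 ] [-2.87074684e-01 -1.12330060e-03 -1.30646083e+00] [460.20407359  19.81609875 101.51008752] [-3.14158239e+00 -5.55619413e-04  2.63415700e-01] 2.0 ['camera_matrix', 'origin', 'attitude']
[[274.82326283 217.1310625 ]]
[[ 9.65608718e-01  2.59999084e-01  5.28529645e-04]
 [ 2.59998981e-01 -9.65608857e-01  2.57214210e-04]
 [ 5.77228365e-04 -1.10951115e-04 -9.99999827e-01]]
```

View pics/w3.png

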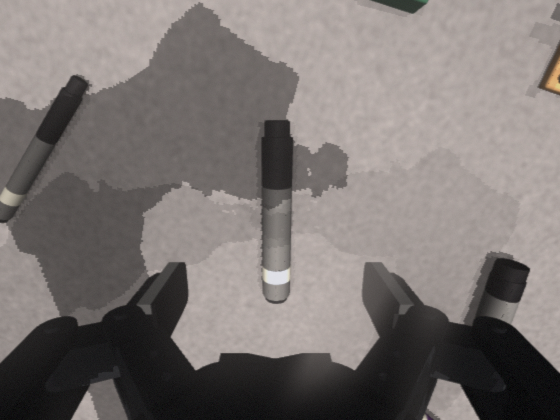

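The marker runs from (277,121) to (275,302), upright in the image and centred between the fingers at about x=275. Next I'll work out where its middle lies.

```bash
python3 -c "
from h import *
import pickle
c=pickle.load(open('w3.pkl','rb'))
a,b=onz(c,(277,120),10),onz(c,(275,301.5),10);print(a,b,(a+b)/2,np.linalg.norm(a-b),np.degrees(np.arctan2(*(a-b)[::-1])))"
```

```text
[533.34865506  38.08940648] [383.04470198  -1.07836849] [458.19667852  18.505519  ] 155.3235104760939 14.605899883537337
```

apply_moves --increments '[{"tx":-0.0015,"ty":-0.001,"tz":-0.04,"rx":0,"ry":0,"rz":0,"claw":0.06},{"tx":-0.0015,"ty":-0.001,"tz":-0.07,"rx":0,"ry":0,"rz":0,"claw":0.05},{"tx":-0.0015,"ty":-0.001,"tz":-0.09,"rx":0,"ry":0,"rz":0,"claw":0.05},{"tx":-0.0015,"ty":-0.001,"tz":-0.098,"rx":0,"ry":0,"rz":0,"claw":0.05},{"tx":-0.0015,"ty":-0.001,"tz":-0.098,"rx":0,"ry":0,"rz":0,"claw":0.04},{"tx":-0.0015,"ty":-0.001,"tz":-0.098,"rx":0,"ry":0,"rz":0,"claw":0.025},{"tx":-0.0015,"ty":-0.001,"tz":-0.098,"rx":0,"ry":0,"rz":0,"claw":0.01},{"tx":-0.0015,"ty":-0.001,"tz":-0.098,"rx":0,"ry":0,"rz":0,"claw":0.01},{"tx":-0.0015,"ty":-0.001,"tz":-0.098,"rx":0,"ry":0,"rz":0,"claw":0.01},{"tx":-0.0015,"ty":-0.001,"tz":-0.098,"rx":0,"ry":0,"rz":0,"claw":0.01}]'

```text
clock: 3.05
eef_pos: [459.0, 19.2, 3.9]
tool_rot: [-3.141, -0.001, 0.262]
force: [0.1, 0.3, 4.7]
width: 21.8
```

apply_moves --increments '[{"tx":0,"ty":0,"tz":0.01,"rx":0,"ry":0,"rz":0,"claw":0.005},{"tx":0,"ty":0,"tz":0.03,"rx":0,"ry":0,"rz":0,"claw":0.005},{"tx":0,"ty":0,"tz":0.06,"rx":0,"ry":0,"rz":0,"claw":0.005},{"tx":0,"ty":0,"tz":0.1,"rx":0,"ry":0,"rz":0,"claw":0.005},{"tx":0,"ty":0,"tz":0.14,"rx":0,"ry":0,"rz":0,"claw":0.005},{"tx":0,"ty":0,"tz":0.18,"rx":0,"ry":0,"rz":0,"claw":0.005},{"tx":0,"ty":0,"tz":0.18,"rx":0,"ry":0,"rz":0,"claw":0.005},{"tx":0,"ty":0,"tz":0.18,"rx":0,"ry":0,"rz":0,"claw":0.005}]'

```text
clock: 3.85
eef_pos: [458.6, 19.6, 183.8]
tool_rot: [-3.141, -0.002, 0.263]
force: [0.6, 0.2, -0.1]
width: 21.9
```

```bash
python3 -c "
from h import *
snap('w4');print(read_state()['width'])
for n in('scene','side'):cv2.imwrite(f'pics/{n}4.png',get_image(n)[:,:,::-1])
a=cv2.imread('pics/w4.png');b=cv2.imread('pics/side4.png')
cv2.imwrite('pics/m4.png',np.hstack([cv2.resize(a,(400,300)),cv2.resize(b[50:275,150:450],(400,300))]))"
```

```text
[529.00564101  38.99558118 326.44649389] [-2.86069784e-01 -6.53771956e-04 -1.30716493e+00] [458.6090475   19.58685218 183.8131913 ] [-3.14111502e+00 -1.57153029e-03  2.62706149e-01] 3.85 ['camera_matrix', 'origin', 'attitude']
21.77180579100817
```

View pics/m4.png

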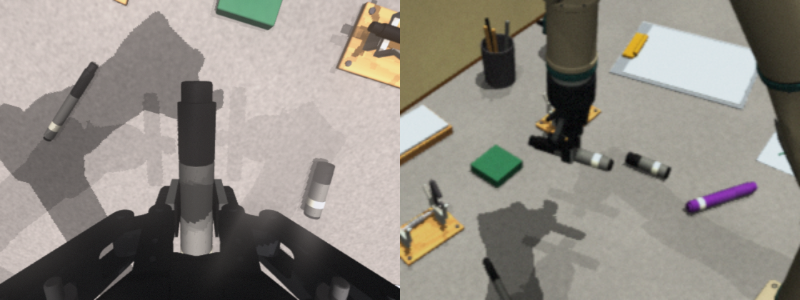

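The pen is held level and square. I'll carry it over the holder.

apply_moves --increments '[{"tx":0.02,"ty":0.02,"tz":0,"rx":0,"ry":0,"rz":1.5,"claw":0.005},{"tx":0.05,"ty":0.05,"tz":0,"rx":0,"ry":0,"rz":3,"claw":0.005},{"tx":0.08,"ty":0.08,"tz":0,"rx":0,"ry":0,"rz":4.5,"claw":0.005},{"tx":0.11,"ty":0.11,"tz":0,"rx":0,"ry":0,"rz":6,"claw":0.005},{"tx":0.14,"ty":0.14,"tz":0,"rx":0,"ry":0,"rz":7.5,"claw":0.005},{"tx":0.17,"ty":0.17,"tz":0,"rx":0,"ry":0,"rz":9,"claw":0.005},{"tx":0.19,"ty":0.185,"tz":0,"rx":0,"ry":0,"rz":10.5,"claw":0.005},{"tx":0.197,"ty":0.194,"tz":-0.02,"rx":0,"ry":0,"rz":12,"claw":0.005},{"tx":0.197,"ty":0.194,"tz":-0.04,"rx":0,"ry":0,"rz":13.5,"claw":0.005},{"tx":0.197,"ty":0.194,"tz":-0.04,"rx":0,"ry":0,"rz":13.5,"claw":0.005},{"tx":0.197,"ty":0.194,"tz":-0.04,"rx":0,"ry":0,"rz":13.5,"claw":0.005},{"tx":0.197,"ty":0.194,"tz":-0.04,"rx":0,"ry":0,"rz":13.5,"claw":0.005}]'

```text
clock: 5.2
eef_pos: [655.9, 212.4, 143.8]
tool_rot: [3.141, -0.0, 1.437]
force: [0.2, -0.7, 0.3]
width: 22.0
```

```bash
python3 -c "
from h import *
snap('w5')
for n in('scene','side'):cv2.imwrite(f'pics/{n}5.png',get_image(n)[:,:,::-1])
a=cv2.imread('pics/scene5.png')[215:335,205:365];b=cv2.imread('pics/side5.png')[120:270,80:280];w=cv2.imread('pics/w5.png')
R=cv2.resize
cv2.imwrite('pics/m5.png',np.hstack([np.vstack([R(a,(400,300),interpolation=2),R(b,(400,300),interpolation=2)]),np.vstack([R(w[:300,130:430],(400,400)),np.zeros((200,400,3),np.uint8)])]))"
```

```text
[666.06265139 285.02484705 286.32588308] [-0.28962016 -0.00250767 -0.13304177] [655.93316031 212.44082434 143.79851204] [ 3.14092185e+00 -1.59060176e-06  1.43679837e+00] 5.2 ['camera_matrix', 'origin', 'attitude']
```

View pics/m5.png

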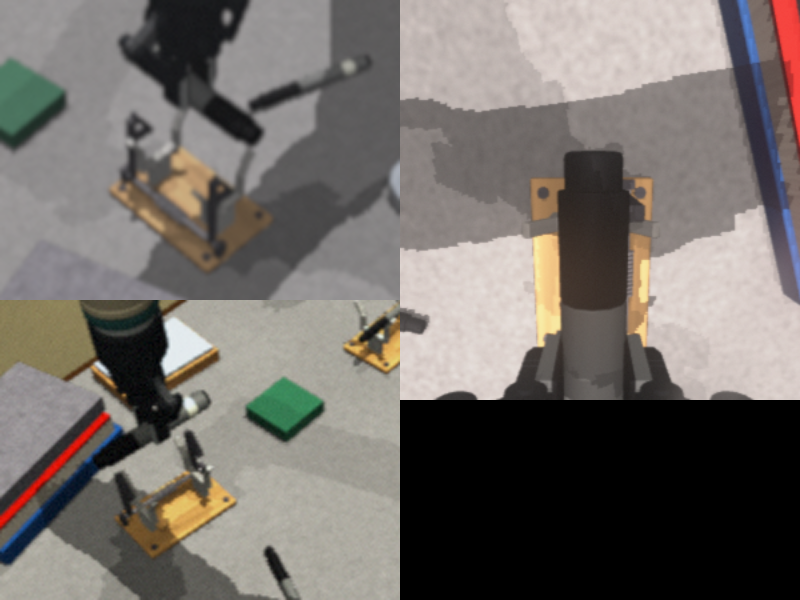

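From the wrist view, the pen centre (about 595) and the prong-tip midpoint (about 592) agree within a millimetre, and the pen is parallel to the base. Descending now.

apply_moves --increments '[{"tx":0,"ty":0,"tz":-0.03,"rx":0,"ry":0,"rz":0,"claw":0.005},{"tx":0,"ty":0,"tz":-0.045,"rx":0,"ry":0,"rz":0,"claw":0.005},{"tx":0,"ty":0,"tz":-0.053,"rx":0,"ry":0,"rz":0,"claw":0.005},{"tx":0,"ty":0,"tz":-0.058,"rx":0,"ry":0,"rz":0,"claw":0.005},{"tx":0,"ty":0,"tz":-0.063,"rx":0,"ry":0,"rz":0,"claw":0.005},{"tx":0,"ty":0,"tz":-0.068,"rx":0,"ry":0,"rz":0,"claw":0.005},{"tx":0,"ty":0,"tz":-0.073,"rx":0,"ry":0,"rz":0,"claw":0.005},{"tx":0,"ty":0,"tz":-0.073,"rx":0,"ry":0,"rz":0,"claw":0.005}]'

```text
clock: 6.15
eef_pos: [653.9, 213.9, 70.2]
tool_rot: [-3.138, -0.001, 1.44]
force: [-4.5, 0.6, 1.3]
width: 21.3
```

The jaw is open and pressing about 4.5 N to -x, as expected. I'll continue to the slot floor.

apply_moves --increments '[{"tx":0,"ty":0,"tz":-0.006,"rx":0,"ry":0,"rz":0,"claw":0.005},{"tx":0,"ty":0,"tz":-0.012,"rx":0,"ry":0,"rz":0,"claw":0.005},{"tx":0,"ty":0,"tz":-0.017,"rx":0,"ry":0,"rz":0,"claw":0.005},{"tx":0,"ty":0,"tz":-0.021,"rx":0,"ry":0,"rz":0,"claw":0.005},{"tx":0,"ty":0,"tz":-0.024,"rx":0,"ry":0,"rz":0,"claw":0.005},{"tx":0,"ty":0,"tz":-0.026,"rx":0,"ry":0,"rz":0,"claw":0.005},{"tx":0,"ty":0,"tz":-0.026,"rx":0,"ry":0,"rz":0,"claw":0.005}]'

```text
clock: 6.85
eef_pos: [656.9, 212.6, 44.7]
tool_rot: [3.139, -0.0, 1.439]
force: [-0.6, 0.5, -1.2]
width: 21.8
```

apply_moves --increments '[{"tx":0,"ty":0,"tz":-0.001,"rx":0,"ry":0,"rz":0,"claw":0.005},{"tx":0,"ty":0,"tz":-0.002,"rx":0,"ry":0,"rz":0,"claw":0.005},{"tx":0,"ty":0,"tz":-0.002,"rx":0,"ry":0,"rz":0,"claw":0.005}]'

```text
clock: 7.15
eef_pos: [656.8, 212.9, 43.9]
tool_rot: [3.139, -0.001, 1.44]
force: [-0.7, -1.0, 4.6]
width: 22.0
```

```bash
python3 -c "
from h import *
for n in('scene','side'):cv2.imwrite(f'pics/{n}6.png',get_image(n)[:,:,::-1])
a=cv2.imread('pics/scene6.png')[230:335,212:352];b=cv2.imread('pics/side6.png')[160:265,100:240]
R=cv2.resize
cv2.imwrite('pics/m6.png',np.hstack([R(a,(400,300),interpolation=2),R(b,(400,300),interpolation=2)]))"
```

```text
(no output)
```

View pics/m6.png

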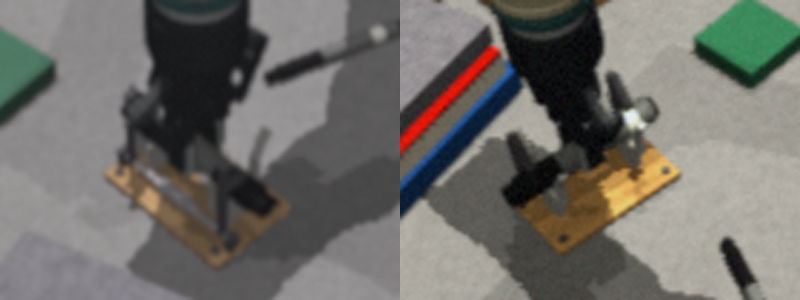

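The pen lies across both forks, the jaw arms are upright and the floor contact force is rising. I'll release and retreat straight up.

apply_moves --increments '[{"tx":0,"ty":0,"tz":0.001,"rx":0,"ry":0,"rz":0,"claw":0.03},{"tx":0,"ty":0,"tz":0.001,"rx":0,"ry":0,"rz":0,"claw":0.04},{"tx":0,"ty":0,"tz":0.001,"rx":0,"ry":0,"rz":0,"claw":0.045},{"tx":0,"ty":0,"tz":0.001,"rx":0,"ry":0,"rz":0,"claw":0.045},{"tx":0,"ty":0,"tz":0.01,"rx":0,"ry":0,"rz":0,"claw":0.045},{"tx":0,"ty":0,"tz":0.03,"rx":0,"ry":0,"rz":0,"claw":0.045},{"tx":0,"ty":0,"tz":0.06,"rx":0,"ry":0,"rz":0,"claw":0.045},{"tx":0,"ty":-0.02,"tz":0.1,"rx":0,"ry":0,"rz":0,"claw":0.045},{"tx":0,"ty":-0.07,"tz":0.14,"rx":0,"ry":0,"rz":0,"claw":0.045},{"tx":0,"ty":-0.12,"tz":0.18,"rx":0,"ry":0,"rz":0,"claw":0.045},{"tx":0,"ty":-0.12,"tz":0.2,"rx":0,"ry":0,"rz":0,"claw":0.045},{"tx":0,"ty":-0.12,"tz":0.2,"rx":0,"ry":0,"rz":0,"claw":0.045}]'

```text
clock: 8.45
eef_pos: [659.2, 86.5, 249.5]
tool_rot: [3.13, 0.001, 1.432]
force: [1.0, -0.3, 0.5]
width: 45.1
```

```bash
python3 -c "
from h import *
snap('w7')
for n in('scene','side'):cv2.imwrite(f'pics/{n}7.png',get_image(n)[:,:,::-1])
a=cv2.imread('pics/scene7.png')[230:335,212:352];b=cv2.imread('pics/side7.png')[160:265,100:240];w=cv2.imread('pics/w7.png')
R=cv2.resize
cv2.imwrite('pics/m7.png',np.hstack([np.vstack([R(a,(400,300),interpolation=2),R(b,(400,300),interpolation=2)]),np.vstack([R(w[:200,180:380],(400,400),interpolation=2),np.zeros((200,400,3),np.uint8)])]))"
```

```text
[668.05240362 159.39814642 391.964584  ] [-0.29010007 -0.013821   -0.13745509] [659.18785063  86.54618435 249.47686078] [3.12963197e+00 5.21348921e-04 1.43237523e+00] 8.45 ['camera_matrix', 'origin', 'attitude']
```

View pics/m7.png

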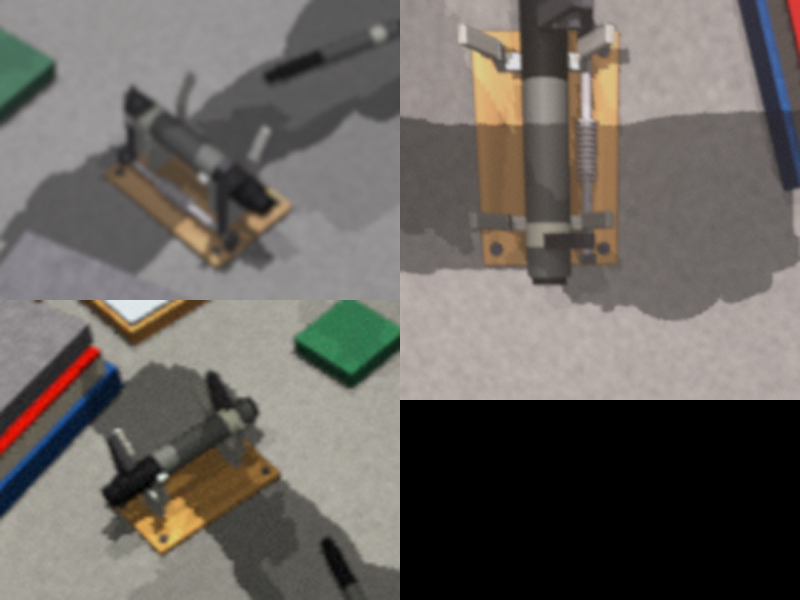

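```bash
python3 -c "
from h import *
import pickle
c=pickle.load(open('w7.pkl','rb'))
P=lambda x,y:(180+(x-400)/2,y/2)
Rz=Ro.from_euler('z',np.radians(7.5))
o=np.array([656,212.5,0])
f=lambda p,z:Rz.apply(np.r_[onz(c,P(*p),z),0]-o)[:2]
print('pen end',f((548,281),50),'base corners',f((485,265),8),f((618,265),8),'sides',f((524,160),52),f((572,160),52))"
```

```text
pen end [  0.36855805 -70.58333134] base corners [-40.61642329 -63.04102032] [ 41.77475459 -63.61786288] sides [-10.44151974  -8.68190542] [14.66611261 -8.80336799]
```

```bash
python3 -c "
from cell import *
print(read_state()['qd'],finish_job())"
```

```text
the job is handed in; nothing more can be done
[-0.0185779   0.02799047 -0.01978055  0.01482819  0.00127954 -0.00078066
  0.00147387] None
```

I pressed the thick grey marker down past the sprung jaw of the hinged-jaw holder, released it and backed the arm away. The job was handed in at about 8.6 s on the robot's clock. `finish_job` gives no verdict, so success rests on my own checks.

**On the way down:** the jaw pushed the pen with about 4.5 N to -x, as the task described. That force vanished near the bottom. Floor contact then began with the fingertips at about 44 mm, which puts the pen's axis at about 52 mm, the height of the seat.

**Last camera check:**
- The pen lies across both forks, with both jaw noses closed over it.
- It is about 4 mm off centre along its length and 0–2 mm across.
- It looks parallel to the holder.
- The gripper was clear of everything.

**What disagreed or went unmeasured:**
- The first move call was refused because its rows were incomplete; nothing moved.
- The cameras placed the holder with 2–3 mm of difference between them, and I used a compromise.
- The gripper read about 22 mm on the 24 mm pen.
- The seated height and jaw angle were judged from contact force and pictures, not measured directly.

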